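# Dock a circuit module on the trainer rail

## Task

Push the white circuit module along the table until its long side lies flush against the aluminium guide rail and its end is right up against the contact block with the red top. Only push it by its sides: do not lift or tip it, do not use its knob, and leave everything else on the bench where it is.

Things in the scene. Friction and masses are not known exactly. Their poses are not given: they have to be found in the camera images.
- module: Loose circuit module to push (0.25 to 0.55 kg): white box, plywood-coloured top with coloured sockets and a grey knob. 100 (x) x 130 (y) x 34 mm tall, sockets to 41. Origin: centre of its underside, z up. Brass contacts on both 100 mm ends (+y, -y); either may meet a block. Starts between the blocks on the robot's side of the rail, +x side facing the rail, turned up to 0.35 rad from it.
- knob: The module's grey knob, 26 mm across, 18 tall, fixed on the module's top, its axis 18 mm towards -x of the module's centre, its top 52 mm above the table. It does not turn; it must not be pressed or gripped. Origin: centre of its underside, on the module's top.
- rail: Straight aluminium guide rail screwed to the table, rigid: ledge 490 mm long, 30 tall, 22 thick, with a 5 mm thick foot reaching 45 mm behind its face. Origin: at table level, on the middle of its flat face that looks to the robot. x: level, into the rail, away from the robot; y: along the rail. Its yaw varies within 0.2 rad of the world's.
- red_block: Contact block with a red top, rigidly fixed in front of one end of the rail: 90 (x) x 50 (y) x 41 mm tall, studs to 48. Origin: centre of its underside, 45 mm in front of the rail's face and 215 mm along the rail from the rail's origin, at the +y or the -y end. Axes parallel to the rail's. Its flat inner face is 25 mm from its origin towards the rail's middle.
- blue_block: Contact block with a blue top: same size and mounting as the red one, at the rail's other end. The clear length between the two inner faces is 380 mm. Not the one to push the module to.
- meter: Orange handheld multimeter lying face up, 180 x 85 x 48 (mm). Loose bystander, leave it alone. Origin: centre of its underside.
- mug: Blue mug, 76 across, 85 tall, handle along its +y (mm). Loose bystander, leave it alone. Origin: centre of its underside.
- jar: Closed parts jar, 60 across, 70 tall (mm). Loose bystander, leave it alone. Origin: centre of its underside.
- spool: Steel-coloured solder spool standing on its flange, 60 across, 50 tall (mm). Loose bystander, leave it alone. Origin: centre of its underside.
- capacitor: Blue capacitor can standing upright, 34 across, 48 tall (mm). Loose bystander, leave it alone. Origin: centre of its underside.
- battery: Black and copper square battery standing upright, 26 x 26 x 47 (mm). Loose bystander, leave it alone. Origin: centre of its underside.
- screwdriver: Screwdriver (160 mm long, along its x) lying behind the rail. Loose bystander, leave it alone. Origin: on its axis where it meets the table, near mid-length.
Not all that is in view belongs to the job. What is shaped like the red_block but black is not meant. What is shaped like the module but pink is not meant.

How it is judged (in metres and radians):
At the end, for the whole second after the job is handed in: The module lies flat and still on the table, its long side within 4 mm of the rail and parallel to it within 2 degrees, its end within 4 mm of the red block's inner face; every bystander is within 15 mm of where it started (x of module in the frame of rail between -0.054 and -0.046 m and (y of module in the frame of red_block between 0.086 and 0.094 m or y of module in the frame of red_block between -0.094 and -0.086 m) and angle between the y axis of module and the y axis of rail, either way round below 0.035 rad and height (world z) of module below 0.004 m and angle between module's own z axis and vertical below 0.05 rad and linear speed of module below 0.01 m/s and distance of each of meter, mug, jar, spool, capacitor, battery, screwdriver from where it was at the start of the episode below 0.015 m); the robot touches nothing.
It fails at once if the module is lifted off the table (6 mm) or tipped (0.1 rad) (height (world z) of module above 0.006 m or angle between module's own z axis and vertical above 0.1 rad).
It fails at once if the fingers press or grip the module's knob (1 N) (contact force between the fingers and knob above 1 N).
It fails at once if a bystander is moved by more than 15 mm (distance of any of meter, mug, jar, spool, capacitor, battery, screwdriver from where it was at the start of the episode above 0.015 m).
It also fails if it takes over 40 s, if anything falls off the work surface, if the arm or the gripper's body presses on something with over 40 N, if the wrist force passes 120 N, or if a joint passes its speed limit or range.

## Robot

A 6-joint arm with a two-finger parallel gripper is mounted at the origin on the work surface. World frame = base frame: x ahead of the robot, y to its left, z up, the work surface at z = 0. Lengths are in m, angles in degrees, forces in N, time in s.
With the tool pointing down it reaches from about 0.325 to 0.85 m from the base axis. Payload 4.4 kg.
Tool frame: the origin (TCP) lies at the very end of the fingers, on their centre line; the grasp point (between the pads) lies grip_depth behind it (grip_depth is the distance from the TCP to the grasp point, in m); z points along the fingers, x is the direction in which the jaws open and shut, and the axes are right-handed (so a half turn about z gives the same grasp; the last joint's range is limited). The gripper opens to 94 mm and grips with 3 to 60 N. Pads are 16 mm wide; open, the fingers measure 119 mm over their backs; the gripper's body (75 mm by 177 mm) begins 78 mm behind the grasp point.
Start: joints at [-8.623, 11.837, 88.321, -0, 79.842, -8.623], TCP at [0.575, -0, 0.205] pointing down, gripper open.
Joint ranges: [-156.59, 156.59], [-49.26, 127.26], [12.9, 141.05], [-63.56, 243.56], [4.71, 150.69], [-161.64, 161.64]. Speed limits (degrees/s): [159.86, 159.86, 180, 180, 180, 180].

## Interface

Orientations are given as [roll, pitch, yaw] about the fixed x, y, z axes, in that order (R = Rz(yaw) Ry(pitch) Rx(roll)).
In Python, from plant import * gives the robot as it stands. The module is installed in compiled form; this text tells all that it offers.
- The arm moves only by the shell command python3 -m handwheel 'ROWS' [OPENING] [FORCE]. ROWS is JSON, a list of rows, each an object of numbers: "tx", "ty", "tz": the shift along the tool's x, y, z in m; "rx", "ry", "rz": the turn, a rotation vector about the tool's x, y, z in rad. A call has 1 to 5 rows; each row is the pose to reach, as a shift and turn from the pose measured when the call began, along the tool's axes at that moment; what a row does not reach only later rows make up. A row lasts 1/10 s, in which the tool goes at most 50 mm and 8.59 degrees, less where a joint would pass 70% of its speed; a pose out of reach is approached as far as the arm can. A call with a gripper value outside its range is refused whole. OPENING is the opening, from 0 (shut) to 1 (fully open), set as the call begins (- or left out, the last holds). The fingers move at their own pace and stop on an object; FORCE is the grip in N (left out, the last holds). Time passes only in rows, so rows that repeat a pose let the fingers close. It gives the time, the measured TCP pose, the force and the opening at its end, in the units of the state.
- get_state(): the state, without advancing time (a new reading comes with each control period).
- grab_frame(name): name is "scene" or "side" or "wrist"; returns a dict with "img" (384x512x3 uint8, red, green, blue), "fx", "fy", "cx", "cy" (pixels), "dist_coeffs" ([k1, k2, p1, p2, k3] as OpenCV has them; the pictures are not rectified), "T" (4x4, takes a point from camera to world coordinates). Camera axes: x right, y down, z forward; pixel columns grow to the right and rows downward; lengths in m; the calibration is good to about 2 mm. A picture is of the moment at which its call begins. There is no depth.
- close_job(): hands the job in, once; it reports no verdict.
The state is a dict: "time_s": time; "joint_positions": joint angles; "qvel": joint speeds; "joint_efforts": joint torques, N m; "tool_pos": TCP position; "ee_rot": TCP orientation; "ft_force": force on the tool from outside, world axes, zero at the start; "moment": the same for the moment, N m; "grip_width": opening from 0.0 (shut) to 1.0 (fully open).
Only numpy, scipy, OpenCV 4.12 (cv2) and the standard library are available. Lean on these libraries where they do the work, as an engineer would, in place of code of your own. Each camera call takes 0.05 s, during which the arm holds its last target. There are 200 camera calls.

## Working session

There is one attempt and no reset: what is moved stays moved. The work goes in short steps, Python scripts to look and compute and a shell command to move; the robot and the scene stay as the last step left them, time stands still between calls to the robot, and variables do not carry over. Pictures are saved under pics/ and viewed, about 8 in all and at most 12, crops included, and the job is handed in when it is done.

```bash
mkdir -p pics; cat > h.py <<'E'
from plant import *
import numpy as np, cv2
def cam(n):
    f=grab_frame(n); f['K']=np.array([[f['fx'],0,f['cx']],[0,f['fy'],f['cy']],[0,0,1.]]); f['T']=np.array(f['T']); f['d']=np.array(f['dist_coeffs'],float); return f
def ray(f,uv,z):
    p=cv2.undistortPoints(np.array(uv,float).reshape(-1,1,2),f['K'],f['d']).reshape(-1,2)
    d=np.c_[p,np.ones(len(p))]@f['T'][:3,:3].T; o=f['T'][:3,3]
    return o+d*((z-o[2])/d[:,2])[:,None]
def proj(f,P):
    Ti=np.linalg.inv(f['T']); r=cv2.Rodrigues(Ti[:3,:3])[0]
    return cv2.projectPoints(np.array(P,float).reshape(-1,1,3),r,Ti[:3,3],f['K'],f['d'])[0].reshape(-1,2)
def save(n,img): cv2.imwrite('pics/'+n,img[:,:,::-1])
E
python3 - <<'E'
from h import *
fs=[cam(n) for n in('scene','side','wrist')]
for n,f in zip('abc',fs): print(f['T'].round(3).tolist(),f['fx'])
save('all.png',cv2.resize(np.vstack([np.hstack([fs[0]['img'],fs[1]['img']]),np.hstack([fs[2]['img'],fs[2]['img']*0])]),(800,600),interpolation=cv2.INTER_AREA))
save('s.png',cv2.resize(fs[0]['img'],(800,600)))
save('w.png',cv2.resize(fs[2]['img'],(800,600)))
print(get_state())
E
```

```text
[[0.642, 0.478, -0.6, 1.381], [0.766, -0.422, 0.485, -0.634], [-0.021, -0.771, -0.637, 0.91], [0.0, 0.0, 0.0, 1.0]] 469.2985297618775
[[0.942, -0.23, 0.245, 0.328], [-0.337, -0.638, 0.692, -0.649], [-0.003, -0.735, -0.679, 0.715], [0.0, 0.0, 0.0, 1.0]] 348.2688920071177
[[1.0, 0.001, -0.002, 0.574], [0.001, -0.97, -0.241, 0.069], [-0.002, 0.241, -0.97, 0.384], [0.0, 0.0, 0.0, 1.0]] 294.3623487398262
{'time_s': 0.15, 'joint_positions': array([-8.62181492e+00,  1.18756589e+01,  8.83843199e+01,  9.25376922e-04,
        7.98414438e+01, -8.62319818e+00]), 'qvel': array([-0.07160497, -0.17512745, -0.15343317,  0.1163545 ,  0.05503134,
       -0.04047322]), 'joint_efforts': array([ 1.45590316e-04, -3.71313965e+01, -2.81812102e+01,  6.98270788e-02,
        3.27237044e-02, -1.05386437e-04]), 'tool_pos': array([5.74385098e-01, 9.94579466e-05, 2.04545414e-01]), 'ee_rot': array([-1.79983893e+02,  1.00139485e-01,  1.23331793e-03]), 'ft_force': array([-0.64183721,  0.99040676, -0.11545509]), 'moment': array([0.02890777, 0.0558988 , 0.03201843]), 'grip_width': 0.9973318897500164}
```

View pics/all.png

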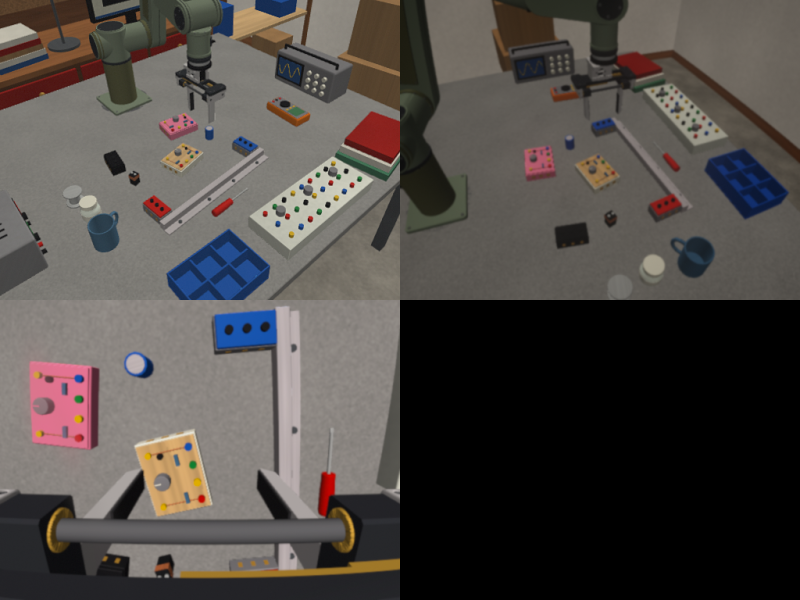

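View pics/s.png

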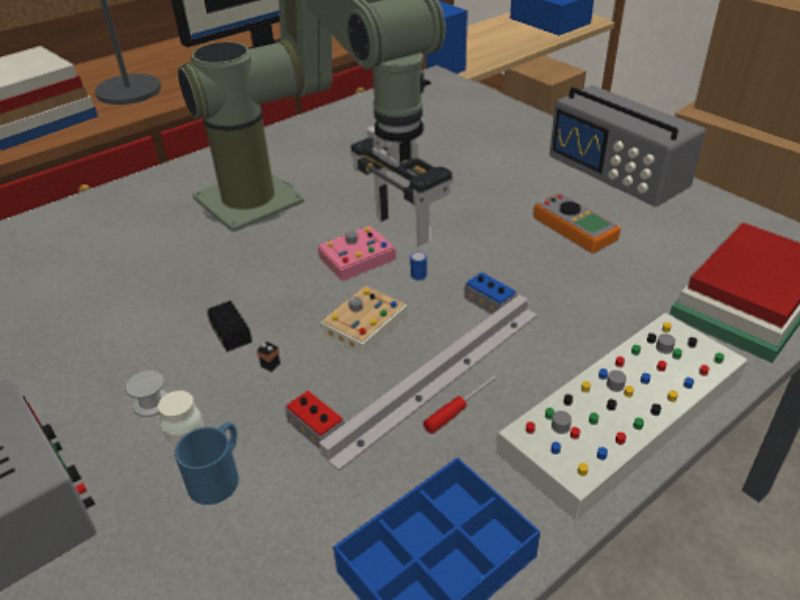

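The scene view (800x600) shows these candidates:
- **Module:** plywood/white one at (364,315). The pink one at (357,250) is a decoy.
- **Red block:** red top at (316,415). The black one at (229,326) is a decoy, and the blue block is at (490,290).

I choose the plywood module and the red block, which sits at the -y end. Next I measure them.

```bash
cat > m.py <<'E'
from h import *
def masks(f):
    h=cv2.cvtColor(f['img'],cv2.COLOR_RGB2HSV); H,S,V=[h[...,i].astype(int) for i in range(3)]
    return dict(red=((H<6)|(H>174))&(S>170)&(V>70), blue=(H>103)&(H<118)&(S>150)&(V>60), ply=(H>8)&(H<24)&(S>55)&(S<170)&(V>120))
def blob(m,near,k=5):
    m=cv2.morphologyEx(m.astype(np.uint8),cv2.MORPH_CLOSE,np.ones((k,k)))
    n,l,s,c=cv2.connectedComponentsWithStats(m)
    ok=[i for i in range(1,n) if s[i,4]>60]
    i=min(ok,key=lambda i:np.hypot(*(c[i]-near)))
    return cv2.findContours((l==i).astype(np.uint8),0,2)[0][0].reshape(-1,2)
def rect(f,cnt,z):
    P=ray(f,cnt,z)[:,:2]; (c,s,a)=cv2.minAreaRect((P*1000).astype(np.float32))
    if s[0]>s[1]: s=s[::-1]; a+=90
    return np.array(c).round(1),np.array(s).round(1),round((a%180)-90,2)   # angle of long axis from +y
E
python3 - <<'E'
from m import *
near=dict(scene=dict(red=(202,265),blue=(314,185),ply=(233,201)),side=dict(red=(340,264),blue=(258,160),ply=(252,218)),wrist=dict(blue=(315,38),ply=(222,220)))
for n in near:
    f=cam(n); M=masks(f)
    for k,p in near[n].items():
        c=blob(M[k],p,9 if k!='ply' else 11); print(n,k,*rect(f,c,.034 if k=='ply' else .041),len(c))
f=cam('wrist'); save('wc.png',cv2.resize(f['img'],(800,600),interpolation=cv2.INTER_CUBIC))
f=cam('side'); save('sc.png',cv2.resize(f['img'][120:300,120:400],(800,514),interpolation=cv2.INTER_CUBIC))
E
```

```text
scene red [ 679.5 -270.9] [44.6 86.5] 5.11 33
scene blue [640.3 155.9] [45.4 85.8] 5.13 50
scene ply [532.5 -62.7] [ 96.3 126.8] -76.62 63
side red [ 675.7 -273.1] [44.1 82.4] 5.68 61
side blue [635.8 151.7] [40.5 80.1] 5.12 33
side ply [531. -66.] [ 97.4 128.7] -76.47 71
wrist blue [635.7 156.5] [45.  84.3] 5.36 40
wrist ply [529.  -60.6] [ 95.1 132.2] -76.54 162
```

View pics/sc.png

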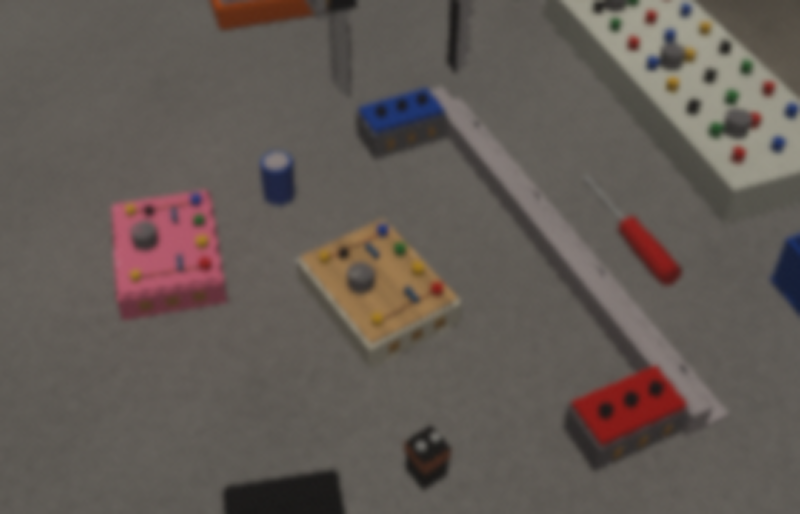

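The crop confirms the choice: plywood top with white sides and the knob on -x at crop (360,277), red block at (630,405). The rail yaw is about 5.3° and the module yaw about 13.4°. The capacitor at (278,178) is near the approach, so I check clearances in the rail frame.

```bash
cat >> h.py <<'E'
a=np.radians(5.3); R=np.array([[np.cos(a),-np.sin(a)],[np.sin(a),np.cos(a)]]); O=np.array([.7028,-.0543])
def torail(p): return (np.array(p)[...,:2]-O)@R
def toworld(q): return np.array(q)@R.T+O
E
python3 - <<'E'
from h import *
f=cam('side'); k=lambda u,v:(120+u*.35,120+v*.35)
print('tops z48 cap,batt',torail(ray(f,[k(278,160),k(428,440)],.047)).round(3))
print('pink right corners z34, black decoy top left z41',torail(ray(f,[k(207,192),k(222,287),k(111,204),k(225,487),k(338,473)],.034)).round(3))
print('mod corners',torail(ray(f,[k(299,262),k(383,221),k(460,300),k(368,352)],.034)).round(3))
f=cam('wrist'); print('wrist cap',torail(ray(f,[(172,82)],.047)))
print('prepush',toworld([[-.26,.007],[-.05,-.03]]),get_state()['tool_pos'],get_state()['time_s'])
E
```

```text
tops z48 cap,batt [[-0.2    0.182]
 [-0.212 -0.179]]
pink right corners z34, black decoy top left z41 [[-0.278  0.181]
 [-0.305  0.053]
 [-0.371  0.205]
 [-0.369 -0.144]
 [-0.285 -0.169]]
mod corners [[-0.229  0.052]
 [-0.135  0.068]
 [-0.115 -0.053]
 [-0.215 -0.071]]
wrist cap [[-0.20592905  0.1831477 ]]
prepush [[ 0.44326498 -0.07134628]
 [ 0.65578488 -0.08879027]] [ 5.74979096e-01 -3.57239080e-06  2.05398516e-01] 0.5
```

```bash
python3 -m handwheel '[{"rz":0.74},{"rz":0.74},{"rz":0.74},{"rz":0.74},{"rz":0.74}]' 0.6 && python3 -m handwheel '[{"rz":0.74},{"rz":0.74},{"rz":0.74},{"rz":0.74},{"rz":0.74}]'
```

```text
validation failed for argument at $[0]...
```

```bash
python3 -c "
from plant import *
print(grip_depth)"; python3 -m handwheel '[{"tx":0,"ty":0,"tz":0,"rx":0,"ry":0,"rz":0.74},{"tx":0,"ty":0,"tz":0,"rx":0,"ry":0,"rz":0.74},{"tx":0,"ty":0,"tz":0,"rx":0,"ry":0,"rz":0.74},{"tx":0,"ty":0,"tz":0,"rx":0,"ry":0,"rz":0.74},{"tx":0,"ty":0,"tz":0,"rx":0,"ry":0,"rz":0.74}]' 0.6
```

```text
0.0188
time_s: 1.0
tool_pos: [0.575, -0.0, 0.2055]
ee_rot: [-180.0, 0.0, -42.7]
ft_force: [0.8, 0.4, 0.6]
grip_width: 0.62
```

```bash
python3 -m handwheel '[{"tx":-0.008,"ty":0.03,"tz":0,"rx":0,"ry":0,"rz":0.147},{"tx":-0.016,"ty":0.06,"tz":0,"rx":0,"ry":0,"rz":0.293},{"tx":-0.024,"ty":0.09,"tz":0,"rx":0,"ry":0,"rz":0.44},{"tx":-0.032,"ty":0.12,"tz":0,"rx":0,"ry":0,"rz":0.586},{"tx":-0.038,"ty":0.138,"tz":0,"rx":0,"ry":0,"rz":0.733}]' 0.6
python3 - <<'E'
from m import *
s=get_state();print(s['tool_pos'],s['ee_rot'],torail(s['tool_pos']))
f=cam('wrist');save('w2.png',f['img'])
for n,p in dict(side=(252,218),scene=(233,201)).items():
    f=cam(n);c,*r=rect(f,blob(masks(f)['ply'],p,11),.034);print(n,c,r,torail(c/1000))
E
```

```text
time_s: 1.5
tool_pos: [0.4518, -0.0764, 0.2054]
ee_rot: [180.0, -0.0, -85.1]
ft_force: [-0.1, 0.2, 0.4]
grip_width: 0.602
[ 0.4518415  -0.0763567   0.20544382] [ 1.79977299e+02 -1.90594606e-02 -8.51326887e+01] [-0.25192297  0.00121878]
side [530.8 -66.2] [array([ 97.6, 129.3]), -76.05] [-0.17236386  0.00403862]
scene [532.5 -62.7] [array([ 96.3, 126.8]), -76.62] [-0.17034783  0.00736662]
```

View pics/w2.png

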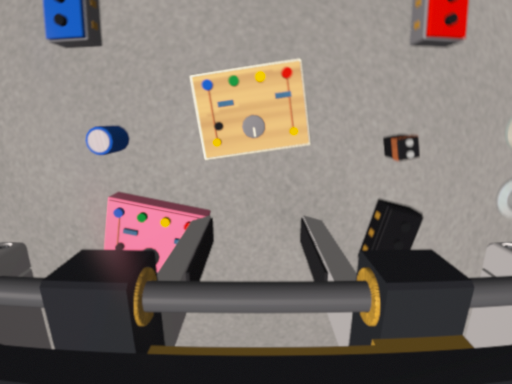

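The wrist view (512x384) shows the module at (250,110) ahead of the fingers. Fingertips are at (205,220) and (310,220). The pink decoy at (160,230) sits well behind the descent line by measurement (x -0.30 against -0.25). Descending.

```bash
python3 -m handwheel '[{"tx":0,"ty":0,"tz":0.045,"rx":0,"ry":0,"rz":0},{"tx":0,"ty":0,"tz":0.09,"rx":0,"ry":0,"rz":0},{"tx":0,"ty":0,"tz":0.135,"rx":0,"ry":0,"rz":0},{"tx":0,"ty":0,"tz":0.175,"rx":0,"ry":0,"rz":0},{"tx":0,"ty":0,"tz":0.192,"rx":0,"ry":0,"rz":0}]' 0.6
python3 -m handwheel '[{"tx":0,"ty":-0.004,"tz":0,"rx":0,"ry":0,"rz":0},{"tx":0,"ty":-0.008,"tz":0,"rx":0,"ry":0,"rz":0},{"tx":0,"ty":-0.013,"tz":0,"rx":0,"ry":0,"rz":0},{"tx":0,"ty":-0.018,"tz":0,"rx":0,"ry":0,"rz":0},{"tx":0,"ty":-0.023,"tz":0,"rx":0,"ry":0,"rz":0}]'
python3 -c "
from h import *
s=get_state();print(s['tool_pos'],s['ft_force'])"
```

```text
time_s: 2.15
tool_pos: [0.4512, -0.0742, 0.0099]
ee_rot: [179.7, 0.2, -84.5]
ft_force: [-0.8, 0.4, -0.7]
grip_width: 0.596
time_s: 2.65
tool_pos: [0.4746, -0.0718, 0.0107]
ee_rot: [179.7, 0.2, -84.4]
ft_force: [-2.4, 0.4, 2.9]
grip_width: 0.603
[ 0.47455967 -0.07182483  0.01071686] [-2.37994956  0.36735002  2.85431715]
```

```bash
python3 -m handwheel '[{"tx":0,"ty":-0.008,"tz":0,"rx":0,"ry":0,"rz":0},{"tx":0,"ty":-0.016,"tz":0,"rx":0,"ry":0,"rz":0},{"tx":0,"ty":-0.024,"tz":0,"rx":0,"ry":0,"rz":0},{"tx":0,"ty":-0.032,"tz":0,"rx":0,"ry":0,"rz":0},{"tx":0,"ty":-0.04,"tz":0,"rx":0,"ry":0,"rz":0}]'
python3 -m handwheel '[{"tx":0,"ty":-0.008,"tz":0,"rx":0,"ry":0,"rz":0},{"tx":0,"ty":-0.016,"tz":0,"rx":0,"ry":0,"rz":0},{"tx":0,"ty":-0.024,"tz":0,"rx":0,"ry":0,"rz":0},{"tx":0,"ty":-0.032,"tz":0,"rx":0,"ry":0,"rz":0},{"tx":0,"ty":-0.04,"tz":0,"rx":0,"ry":0,"rz":0}]'
python3 - <<'E'
from m import *
s=get_state();print(s['tool_pos'],s['ft_force'],torail(s['tool_pos']))
for n,p in dict(side=(275,210),scene=(255,215)).items():
    f=cam(n);c,*r=rect(f,blob(masks(f)['ply'],p,11),.034);print(n,c,r,torail(c/1000))
E
```

```text
time_s: 3.15
tool_pos: [0.515, -0.068, 0.0106]
ee_rot: [179.7, 0.2, -84.4]
ft_force: [-3.3, -0.0, 3.5]
grip_width: 0.597
time_s: 3.65
tool_pos: [0.5555, -0.0641, 0.0104]
ee_rot: [179.7, 0.2, -84.4]
ft_force: [-4.1, -0.3, 3.3]
grip_width: 0.602
[ 0.55545825 -0.06409494  0.01039677] [-4.08754767 -0.25271592  3.34850024] [-0.14761659  0.00385698]
side [615.8 -73. ] [array([ 97.1, 110.6]), -85.02] [-0.08835538 -0.01058381]
scene [618.6 -59.9] [array([ 95.9, 126.4]), -84.5] [-0.08435729  0.00220155]
```

```bash
python3 -m handwheel '[{"tx":0,"ty":-0.008,"tz":0,"rx":0,"ry":0,"rz":0},{"tx":0,"ty":-0.016,"tz":0,"rx":0,"ry":0,"rz":0},{"tx":0,"ty":-0.022,"tz":0,"rx":0,"ry":0,"rz":0},{"tx":0,"ty":-0.026,"tz":0,"rx":0,"ry":0,"rz":0},{"tx":0,"ty":-0.030,"tz":0,"rx":0,"ry":0,"rz":0}]'
python3 -m handwheel '[{"tx":0,"ty":-0.002,"tz":0,"rx":0,"ry":0,"rz":0},{"tx":0,"ty":-0.004,"tz":0,"rx":0,"ry":0,"rz":0},{"tx":0,"ty":-0.005,"tz":0,"rx":0,"ry":0,"rz":0}]'
python3 -m handwheel '[{"tx":0,"ty":-0.001,"tz":0,"rx":0,"ry":0,"rz":0},{"tx":0,"ty":-0.002,"tz":0,"rx":0,"ry":0,"rz":0}]'
```

```text
time_s: 4.25
tool_pos: [0.5873, -0.0612, 0.0105]
ee_rot: [179.9, 0.1, -84.4]
ft_force: [-1.5, 0.1, -0.3]
grip_width: 0.601
time_s: 4.55
tool_pos: [0.5923, -0.0607, 0.0105]
ee_rot: [179.9, 0.1, -84.4]
ft_force: [-2.7, 0.1, 1.3]
grip_width: 0.605
time_s: 4.75
tool_pos: [0.5926, -0.0607, 0.0105]
ee_rot: [179.7, 0.1, -84.4]
ft_force: [-8.4, -0.0, 5.5]
grip_width: 0.599
```

Force is rising as the module meets the rail. One more small press to square it up.

```bash
python3 -m handwheel '[{"tx":0,"ty":-0.002,"tz":0,"rx":0,"ry":0,"rz":0},{"tx":0,"ty":-0.003,"tz":0,"rx":0,"ry":0,"rz":0},{"tx":0,"ty":-0.003,"tz":0,"rx":0,"ry":0,"rz":0}]'
python3 - <<'E'
from m import *
s=get_state();print(s['tool_pos'],s['ft_force'],torail(s['tool_pos']))
for n,p in dict(scene=(265,220)).items():
    f=cam(n);c,*r=rect(f,blob(masks(f)['ply'],p,11),.034);print(n,c,r,torail(c/1000))
f=cam('wrist');save('w3.png',f['img'])
E
```

```text
time_s: 5.05
tool_pos: [0.5925, -0.0607, 0.0106]
ee_rot: [179.3, 0.2, -84.4]
ft_force: [-10.1, -2.6, 7.7]
grip_width: 0.599
[ 0.59253691 -0.06067808  0.01057163] [-10.12290154  -2.60695637   7.6503939 ] [-0.11038083  0.00383426]
scene [653.7 -61. ] [array([ 96.6, 135.5]), -84.54] [-0.04950897 -0.00213596]
```

View pics/w3.png

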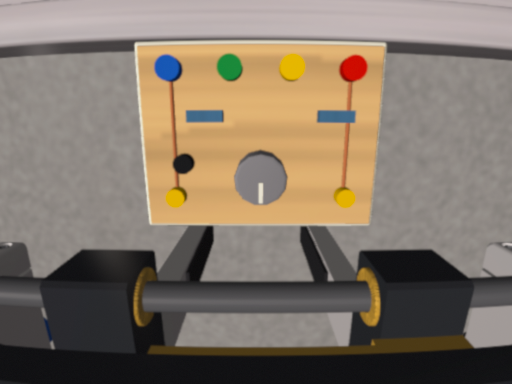

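The wrist view shows the module squared against the rail (edge at row 43), with the fingers on its near face at row 225. Now I retreat, rise and turn 90° to push the +y end.

```bash
python3 -m handwheel '[{"tx":0,"ty":0.02,"tz":0,"rx":0,"ry":0,"rz":0},{"tx":0,"ty":0.035,"tz":0,"rx":0,"ry":0,"rz":0},{"tx":0,"ty":0.035,"tz":-0.05,"rx":0,"ry":0,"rz":0},{"tx":0,"ty":0.035,"tz":-0.1,"rx":0,"ry":0,"rz":0},{"tx":0,"ty":0.035,"tz":-0.14,"rx":0,"ry":0,"rz":0}]' 0.5
python3 -m handwheel '[{"tx":0,"ty":0,"tz":0,"rx":0,"ry":0,"rz":-0.146},{"tx":0,"ty":0,"tz":0,"rx":0,"ry":0,"rz":-0.292},{"tx":0,"ty":0,"tz":0,"rx":0,"ry":0,"rz":-0.438},{"tx":0,"ty":0,"tz":0,"rx":0,"ry":0,"rz":-0.584},{"tx":0,"ty":0,"tz":0,"rx":0,"ry":0,"rz":-0.73}]'
python3 -m handwheel '[{"tx":0,"ty":0,"tz":0,"rx":0,"ry":0,"rz":-0.146},{"tx":0,"ty":0,"tz":0,"rx":0,"ry":0,"rz":-0.292},{"tx":0,"ty":0,"tz":0,"rx":0,"ry":0,"rz":-0.438},{"tx":0,"ty":0,"tz":0,"rx":0,"ry":0,"rz":-0.584},{"tx":0,"ty":0,"tz":0,"rx":0,"ry":0,"rz":-0.73}]'
```

```text
time_s: 5.65
tool_pos: [0.5615, -0.0646, 0.1545]
ee_rot: [179.6, 0.1, -84.4]
ft_force: [0.7, -0.7, -0.5]
grip_width: 0.499
time_s: 6.15
tool_pos: [0.5629, -0.0647, 0.1552]
ee_rot: [179.9, 0.1, -42.3]
ft_force: [0.3, 0.1, 0.7]
grip_width: 0.501
time_s: 6.65
tool_pos: [0.5643, -0.0647, 0.1559]
ee_rot: [-180.0, -0.0, -0.1]
ft_force: [0.7, -0.7, 0.7]
grip_width: 0.504
```

```bash
python3 - <<'E'
from m import *
for n,p in dict(side=(295,205),scene=(265,220)).items():
    f=cam(n);c,*r=rect(f,blob(masks(f)['ply'],p,11),.034);print(n,c,r,torail(c/1000))
s=get_state();t=s['tool_pos'];y=np.radians(s['ee_rot'][2]);print(t,s['ee_rot'])
d=toworld([-.052,.098])-t[:2]
print('tx',d@[np.cos(y),np.sin(y)],'ty',d@[np.sin(y),-np.cos(y)],'tz',t[2]-.011,'rz',y-np.radians(5.3))
E
```

```text
side [652.2 -60. ] [array([ 98.9, 129.4]), -84.26] [-0.05091018 -0.00100168]
scene [653.8 -61. ] [array([ 96.2, 135.5]), -84.54] [-0.04940939 -0.0021452 ]
[ 0.56411097 -0.06473666  0.15586978] [-1.79985906e+02 -7.78684858e-03 -4.52971151e-01]
tx 0.07704060551725037 ty -0.10382671646897138 tz 0.14486977863231973 rz -0.10040828835984449
```

```bash
python3 -m handwheel '[{"tx":0.026,"ty":-0.035,"tz":0,"rx":0,"ry":0,"rz":-0.05},{"tx":0.052,"ty":-0.07,"tz":0,"rx":0,"ry":0,"rz":-0.1},{"tx":0.077,"ty":-0.104,"tz":0,"rx":0,"ry":0,"rz":-0.1},{"tx":0.077,"ty":-0.104,"tz":0,"rx":0,"ry":0,"rz":-0.1}]' 0.5
python3 -m handwheel '[{"tx":0,"ty":0,"tz":0.04,"rx":0,"ry":0,"rz":0},{"tx":0,"ty":0,"tz":0.08,"rx":0,"ry":0,"rz":0},{"tx":0,"ty":0,"tz":0.12,"rx":0,"ry":0,"rz":0},{"tx":0,"ty":0,"tz":0.143,"rx":0,"ry":0,"rz":0},{"tx":0,"ty":0,"tz":0.143,"rx":0,"ry":0,"rz":0}]'
python3 - <<'E'
from m import *
s=get_state();t=s['tool_pos'];print(t,s['ee_rot'],torail(t),s['ft_force'])
E
```

```text
time_s: 7.15
tool_pos: [0.6449, 0.0429, 0.1562]
ee_rot: [-179.9, -0.2, 5.3]
ft_force: [-0.1, 0.0, 0.6]
grip_width: 0.501
time_s: 7.65
tool_pos: [0.6413, 0.0428, 0.0085]
ee_rot: [-179.8, 0.2, 5.2]
ft_force: [-0.3, 0.6, -0.3]
grip_width: 0.501
[0.64134179 0.04281545 0.00851768] [-179.82435532    0.248203      5.18650011] [-0.05222485  0.10237718] [-0.34201082  0.61310261 -0.25163297]
```

```bash
python3 -m handwheel '[{"tx":0,"ty":0.008,"tz":-0.002,"rx":0,"ry":0,"rz":0},{"tx":0,"ty":0.016,"tz":-0.002,"rx":0,"ry":0,"rz":0},{"tx":0,"ty":0.024,"tz":-0.002,"rx":0,"ry":0,"rz":0},{"tx":0,"ty":0.034,"tz":-0.002,"rx":0,"ry":0,"rz":0},{"tx":0,"ty":0.044,"tz":-0.002,"rx":0,"ry":0,"rz":0}]'
python3 -m handwheel '[{"tx":0,"ty":0.008,"tz":0,"rx":0,"ry":0,"rz":0},{"tx":0,"ty":0.016,"tz":0,"rx":0,"ry":0,"rz":0},{"tx":0,"ty":0.024,"tz":0,"rx":0,"ry":0,"rz":0},{"tx":0,"ty":0.032,"tz":0,"rx":0,"ry":0,"rz":0},{"tx":0,"ty":0.04,"tz":0,"rx":0,"ry":0,"rz":0}]'
python3 - <<'E'
from m import *
s=get_state();t=s['tool_pos'];print(t,s['ee_rot'],torail(t),s['ft_force'])
for n,p in dict(side=(305,225),scene=(240,235)).items():
    f=cam(n);c,*r=rect(f,blob(masks(f)['ply'],p,11),.034);print(n,c,r,torail(c/1000))
E
```

```text
time_s: 8.15
tool_pos: [0.6467, -0.0012, 0.0122]
ee_rot: [-179.8, 0.1, 5.2]
ft_force: [-0.4, 4.3, 2.6]
grip_width: 0.502
time_s: 8.65
tool_pos: [0.6505, -0.0415, 0.0122]
ee_rot: [-179.8, 0.1, 5.2]
ft_force: [-0.4, 3.8, 2.5]
grip_width: 0.498
[ 0.6505187  -0.04145361  0.01221352] [-1.79768125e+02  5.16612368e-02  5.17109648e+00] [-0.05087115  0.01762072] [-0.43288627  3.77428028  2.46713996]
side [ 657.  -119.1] [array([ 98.8, 129.4]), -84.49] [-0.05158981 -0.06029239]
scene [ 658.5 -120.8] [array([ 96.2, 132.5]), -84.82] [-0.05025325 -0.06212368]
```

```bash
python3 -m handwheel '[{"tx":0,"ty":0.008,"tz":0,"rx":0,"ry":0,"rz":0},{"tx":0,"ty":0.016,"tz":0,"rx":0,"ry":0,"rz":0},{"tx":0,"ty":0.024,"tz":0,"rx":0,"ry":0,"rz":0},{"tx":0,"ty":0.032,"tz":0,"rx":0,"ry":0,"rz":0},{"tx":0,"ty":0.04,"tz":0,"rx":0,"ry":0,"rz":0}]'
python3 -m handwheel '[{"tx":0,"ty":0.004,"tz":0,"rx":0,"ry":0,"rz":0},{"tx":0,"ty":0.008,"tz":0,"rx":0,"ry":0,"rz":0},{"tx":0,"ty":0.012,"tz":0,"rx":0,"ry":0,"rz":0},{"tx":0,"ty":0.015,"tz":0,"rx":0,"ry":0,"rz":0}]'
python3 -m handwheel '[{"tx":0,"ty":0.002,"tz":0,"rx":0,"ry":0,"rz":0},{"tx":0,"ty":0.004,"tz":0,"rx":0,"ry":0,"rz":0}]'
python3 - <<'E'
from m import *
s=get_state();t=s['tool_pos'];print(t,s['ee_rot'],torail(t),s['ft_force'])
E
```

```text
time_s: 9.25
tool_pos: [0.6539, -0.0836, 0.0117]
ee_rot: [-179.9, 0.1, 5.1]
ft_force: [0.1, 3.3, 0.6]
grip_width: 0.503
time_s: 9.65
tool_pos: [0.6553, -0.0987, 0.0117]
ee_rot: [-179.9, 0.1, 5.1]
ft_force: [-0.6, 3.9, 1.8]
grip_width: 0.5
time_s: 9.85
tool_pos: [0.6556, -0.1027, 0.0117]
ee_rot: [-179.9, 0.1, 5.1]
ft_force: [0.6, 3.7, 1.8]
grip_width: 0.504
[ 0.65563864 -0.10268856  0.01166926] [-1.79872121e+02  8.77719853e-02  5.12786487e+00] [-0.05142942 -0.04382537] [0.6424598  3.66808059 1.78032904]
```

```bash
python3 -m handwheel '[{"tx":0,"ty":0.002,"tz":0,"rx":0,"ry":0,"rz":0},{"tx":0,"ty":0.004,"tz":0,"rx":0,"ry":0,"rz":0}]'
python3 -m handwheel '[{"tx":0,"ty":0.002,"tz":0,"rx":0,"ry":0,"rz":0},{"tx":0,"ty":0.003,"tz":0,"rx":0,"ry":0,"rz":0}]'
```

```text
time_s: 10.05
tool_pos: [0.656, -0.1067, 0.0117]
ee_rot: [-179.9, 0.1, 5.1]
ft_force: [-0.7, 2.6, 1.8]
grip_width: 0.503
time_s: 10.25
tool_pos: [0.656, -0.107, 0.0117]
ee_rot: [-179.6, 0.1, 5.1]
ft_force: [-0.6, 11.7, 4.3]
grip_width: 0.501
```

Force jumped to 11.7 N, so the module is stopped at the red block. Backing off and checking.

```bash
python3 -m handwheel '[{"tx":0,"ty":0.002,"tz":0,"rx":0,"ry":0,"rz":0},{"tx":0,"ty":-0.015,"tz":0,"rx":0,"ry":0,"rz":0},{"tx":0,"ty":-0.035,"tz":0,"rx":0,"ry":0,"rz":0},{"tx":0,"ty":-0.035,"tz":-0.05,"rx":0,"ry":0,"rz":0},{"tx":0,"ty":-0.035,"tz":-0.1,"rx":0,"ry":0,"rz":0}]'
python3 -m handwheel '[{"tx":0,"ty":-0.01,"tz":-0.05,"rx":0,"ry":0,"rz":0},{"tx":0,"ty":-0.01,"tz":-0.1,"rx":0,"ry":0,"rz":0},{"tx":0,"ty":-0.01,"tz":-0.1,"rx":0,"ry":0,"rz":0}]'
python3 - <<'E'
from m import *
s=get_state();t=s['tool_pos'];print(t,torail(t),s['ft_force'])
for n,p in dict(side=(325,240),scene=(215,250)).items():
    f=cam(n);M=masks(f);c,*r=rect(f,blob(M['ply'],p,11),.034);print(n,c,r,torail(c/1000))
f=cam('wrist');w=cv2.resize(f['img'],(400,300));f=cam('side');a=cv2.resize(f['img'][120:300,120:400],(467,300));f=cam('scene');b=cv2.resize(f['img'][150:310,110:390],(525,300),interpolation=cv2.INTER_CUBIC)
im=np.zeros((600,800,3),np.uint8);im[:300,:400]=w;im[:300,400:800]=a[:,:400];im[300:,:525]=b
save('chk.png',im)
E
```

```text
time_s: 10.75
tool_pos: [0.6505, -0.0709, 0.1098]
ee_rot: [-179.5, 0.5, 5.2]
ft_force: [1.5, -0.5, 0.8]
grip_width: 0.494
time_s: 11.05
tool_pos: [0.6558, -0.0617, 0.2203]
ee_rot: [-179.9, -0.5, 5.3]
ft_force: [0.3, -0.9, -0.6]
grip_width: 0.499
[ 0.65576499 -0.06172973  0.22027907] [-0.04752021 -0.00305332] [ 0.34313721 -0.94964799 -0.61344349]
side [ 662.4 -183.3] [array([100. , 126.1]), -83.86] [-0.05214308 -0.12471671]
scene [ 663.9 -180.8] [array([ 96.2, 126. ]), -84.84] [-0.05041857 -0.12236596]
```

View pics/chk.png

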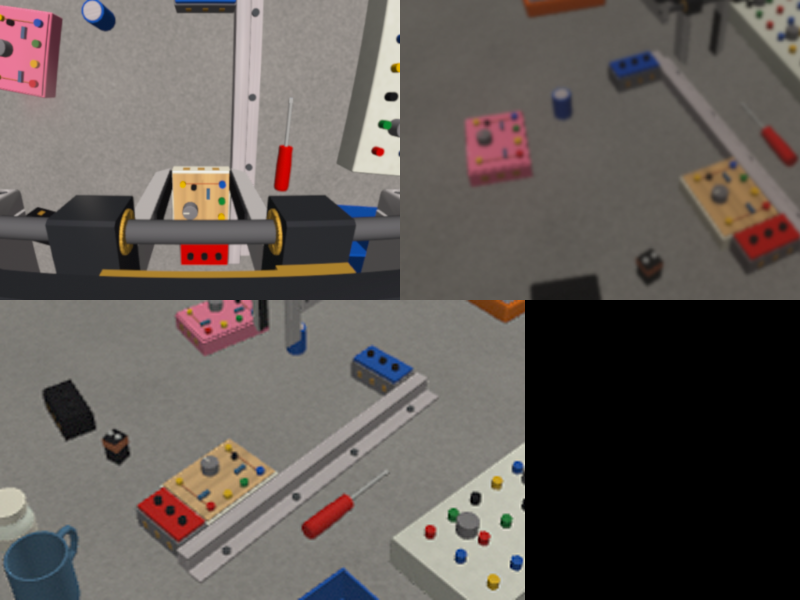

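The check picture shows the module seated: scene crop (220,480) against the red block at (170,512) and the rail. The bystanders look unmoved. The end contact is proven by force, but the rail side may have drifted by a millimetre or so while sliding. I will press the -x side once more, which also tests that fit.

```bash
python3 -m handwheel '[{"tx":-0.03,"ty":0.03,"tz":0,"rx":0,"ry":0,"rz":0.146},{"tx":-0.06,"ty":0.06,"tz":0,"rx":0,"ry":0,"rz":0.292},{"tx":-0.085,"ty":0.09,"tz":0,"rx":0,"ry":0,"rz":0.438},{"tx":-0.102,"ty":0.119,"tz":0,"rx":0,"ry":0,"rz":0.584},{"tx":-0.102,"ty":0.119,"tz":0,"rx":0,"ry":0,"rz":0.73}]'
python3 -m handwheel '[{"tx":0,"ty":0,"tz":0,"rx":0,"ry":0,"rz":0.146},{"tx":0,"ty":0,"tz":0,"rx":0,"ry":0,"rz":0.292},{"tx":0,"ty":0,"tz":0,"rx":0,"ry":0,"rz":0.438},{"tx":0,"ty":0,"tz":0,"rx":0,"ry":0,"rz":0.584},{"tx":0,"ty":0,"tz":0,"rx":0,"ry":0,"rz":0.73}]'
python3 - <<'E'
from m import *
s=get_state();t=s['tool_pos'];y=np.radians(s['ee_rot'][2]);print(t,s['ee_rot'],torail(t))
d=toworld([-.15,-.122])-t[:2]
print('tx',d@[np.cos(y),np.sin(y)],'ty',d@[np.sin(y),-np.cos(y)],'tz',t[2]-.011,'rz',y-np.radians(-84.7))
save('w5.png',cam('wrist')['img'])
E
```

```text
time_s: 11.8
tool_pos: [0.555, -0.1919, 0.2047]
ee_rot: [179.7, 1.2, -37.2]
ft_force: [-0.5, 0.8, 0.2]
grip_width: 0.5
time_s: 12.3
tool_pos: [0.5535, -0.1913, 0.2019]
ee_rot: [178.8, 0.8, -79.4]
ft_force: [0.4, 0.2, 0.5]
grip_width: 0.501
[ 0.5535172  -0.19129128  0.20187598] [178.78258198   0.83740986 -79.41975232] [-0.16129854 -0.12261626]
tx 0.00042612794991414425 ty -0.011307302829647198 tz 0.19087598416597518 rz 0.09215770739722462
```

View pics/w5.png

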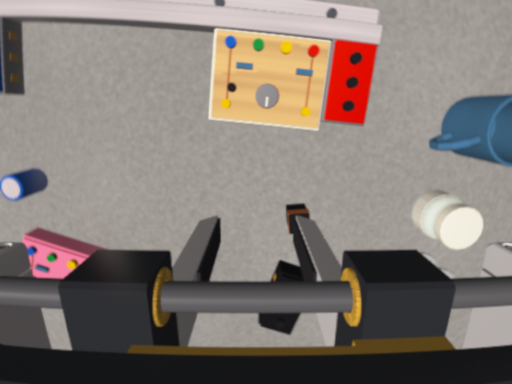

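The wrist view shows the module snug to the red block (328,85) and the rail (top edge, row 30). The battery is at (297,215). I keep clear of it by shifting 7 mm towards +y and 10 mm forward before descending.

```bash
python3 -m handwheel '[{"tx":-0.007,"ty":-0.021,"tz":0,"rx":0,"ry":0,"rz":0.092},{"tx":-0.007,"ty":-0.021,"tz":0.02,"rx":0,"ry":0,"rz":0.092},{"tx":-0.007,"ty":-0.021,"tz":0.05,"rx":0,"ry":0,"rz":0.092},{"tx":-0.007,"ty":-0.021,"tz":0.08,"rx":0,"ry":0,"rz":0.092},{"tx":-0.007,"ty":-0.021,"tz":0.08,"rx":0,"ry":0,"rz":0.092}]'
python3 - <<'E'
from m import *
s=get_state();t=s['tool_pos'];y=np.radians(s['ee_rot'][2]);print(t,s['ee_rot'],torail(t))
R3=np.array(__import__('scipy.spatial.transform',fromlist=['x']).Rotation.from_euler('xyz',s['ee_rot'],degrees=True).as_matrix())
from scipy.spatial.transform import Rotation as Q
T=Q.from_euler('xyz',[180,0,-84.7],degrees=True).as_matrix()
print('turn',Q.from_matrix(R3.T@T).as_rotvec(),'shift',R3.T@(np.r_[toworld([-.14,-.115]),.012]-t))
E
```

```text
time_s: 12.85
tool_pos: [0.5659, -0.1774, 0.1146]
ee_rot: [178.0, 1.1, -84.8]
ft_force: [-0.6, 0.5, -0.5]
grip_width: 0.5
[ 0.56590779 -0.17740363  0.11464324] [178.01446232   1.11546337 -84.79549476] [-0.14767811 -0.10993251]
turn [ 0.03463684  0.01949543 -0.00132915] shift [ 0.00705191 -0.01123415  0.10219752]
```

```bash
python3 -m handwheel '[{"tx":0.007,"ty":-0.006,"tz":0.0,"rx":0.035,"ry":0.0195,"rz":0},{"tx":0.007,"ty":-0.008,"tz":0.04,"rx":0.035,"ry":0.0195,"rz":0},{"tx":0.007,"ty":-0.009,"tz":0.08,"rx":0.035,"ry":0.0195,"rz":0},{"tx":0.007,"ty":-0.011,"tz":0.1,"rx":0.035,"ry":0.0195,"rz":0},{"tx":0.007,"ty":-0.011,"tz":0.102,"rx":0.035,"ry":0.0195,"rz":0}]'
python3 -m handwheel '[{"tx":0,"ty":-0.006,"tz":0,"rx":0,"ry":0,"rz":0},{"tx":0,"ty":-0.012,"tz":0,"rx":0,"ry":0,"rz":0},{"tx":0,"ty":-0.018,"tz":0,"rx":0,"ry":0,"rz":0},{"tx":0,"ty":-0.022,"tz":0,"rx":0,"ry":0,"rz":0}]'
python3 - <<'E'
from m import *
s=get_state();t=s['tool_pos'];print(t,s['ee_rot'],torail(t),s['ft_force'])
E
```

```text
time_s: 13.35
tool_pos: [0.571, -0.1804, 0.009]
ee_rot: [179.7, 0.2, -84.7]
ft_force: [-0.3, 0.2, -0.7]
grip_width: 0.503
time_s: 13.75
tool_pos: [0.5951, -0.1789, 0.0107]
ee_rot: [179.8, 0.1, -84.7]
ft_force: [-0.0, -0.3, -0.1]
grip_width: 0.498
[ 0.59505001 -0.17892105  0.01065617] [ 1.79835984e+02  1.08780290e-01 -8.46775450e+01] [-0.11880064 -0.11413533] [-0.03916823 -0.26376164 -0.08084598]
```

```bash
python3 -m handwheel '[{"tx":0,"ty":-0.003,"tz":0,"rx":0,"ry":0,"rz":0},{"tx":0,"ty":-0.006,"tz":0,"rx":0,"ry":0,"rz":0}]'
python3 -m handwheel '[{"tx":0,"ty":-0.0015,"tz":0,"rx":0,"ry":0,"rz":0},{"tx":0,"ty":-0.003,"tz":0,"rx":0,"ry":0,"rz":0}]'
python3 -m handwheel '[{"tx":0,"ty":-0.002,"tz":0,"rx":0,"ry":0,"rz":0},{"tx":0,"ty":-0.003,"tz":0,"rx":0,"ry":0,"rz":0}]'
python3 - <<'E'
from m import *
s=get_state();t=s['tool_pos'];print(t,s['ee_rot'],torail(t),s['ft_force'])
E
```

```text
time_s: 13.95
tool_pos: [0.6021, -0.1786, 0.0115]
ee_rot: [179.9, 0.1, -84.7]
ft_force: [-0.4, -0.1, 0.0]
grip_width: 0.499
time_s: 14.15
tool_pos: [0.6037, -0.1783, 0.0114]
ee_rot: [179.7, 0.1, -84.6]
ft_force: [-6.8, -0.4, 6.0]
grip_width: 0.499
time_s: 14.35
tool_pos: [0.6037, -0.1783, 0.0114]
ee_rot: [179.3, 0.1, -84.6]
ft_force: [-10.2, -1.3, 8.2]
grip_width: 0.498
[ 0.60365218 -0.1783334   0.01138397] [ 1.79326182e+02  1.30741904e-01 -8.46246539e+01] [-0.11018097 -0.11434478] [-10.16515105  -1.2586851    8.22303994]
```

The stop is at rail x -0.1102, against -0.1104 in the first press, so the side is flush. Retreat, last check, hand in.

```bash
python3 -m handwheel '[{"tx":0,"ty":0.015,"tz":0,"rx":0,"ry":0,"rz":0},{"tx":0,"ty":0.03,"tz":0,"rx":0,"ry":0,"rz":0},{"tx":0,"ty":0.03,"tz":-0.05,"rx":0,"ry":0,"rz":0},{"tx":0,"ty":0.03,"tz":-0.1,"rx":0,"ry":0,"rz":0},{"tx":0,"ty":0.03,"tz":-0.14,"rx":0,"ry":0,"rz":0}]'
python3 - <<'E'
from m import *
for n,p,q in (('side',(325,240),(340,264)),('scene',(215,250),(202,265)),('wrist',(265,80),(350,80))):
    f=cam(n);M=masks(f)
    c,*r=rect(f,blob(M['ply'],p,11),.034);c2,*r2=rect(f,blob(M['red'],q,9),.041)
    print(n,torail(c/1000),r,'red',torail(c2/1000),r2,'rel y',(torail(c/1000)-torail(c2/1000)))
f=cam('wrist');save('w6.png',f['img'])
E
```

```text
time_s: 14.85
tool_pos: [0.5763, -0.1815, 0.1545]
ee_rot: [179.5, 0.1, -84.6]
ft_force: [-0.2, 0.2, -0.5]
grip_width: 0.498
side [-0.05131879 -0.12449189] [array([ 99.2, 127.9]), -83.76] red [-0.04761488 -0.20256782] [array([70.1, 83.1]), 7.29] rel y [-0.00370392  0.07807593]
scene [-0.04909642 -0.12218732] [array([ 96.4, 126.1]), -84.39] red [-0.04335471 -0.2096918 ] [array([52.9, 86.5]), 5.93] rel y [-0.00574171  0.08750447]
wrist [-0.05161547 -0.12335965] [array([ 93., 124.]), -84.61] red [-0.04701728 -0.21236491] [array([45.4, 84.2]), 5.36] rel y [-0.00459819  0.08900526]
```

View pics/w6.png

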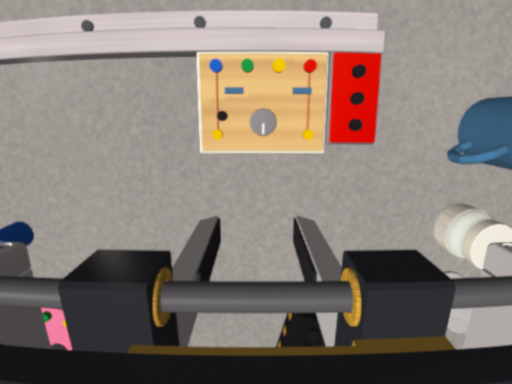

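The picture shows the module (263,103) tight to the rail (row 50) and to the red block (col 328), with the gripper clear.

```bash
python3 -c "
from plant import *
print(close_job())"
```

```text
the job is handed in; nothing more can be done
None
```

I pushed the module by its -x side until it lay flush on the rail, then slid it by its +y end to the red block. I pressed the -x side once more, backed the gripper clear and handed in at about 15 s of robot time. No verdict was reported.

**Last checks**
- **Rail side:** the final press stopped at the same place as the first one (rail x -110.2 and -110.4 mm, about 10 N). All three cameras put the module at x -49 to -52 mm in the rail frame; the target is -50 mm.
- **Angle:** the three cameras gave 5.4 to 6.2° for the module against the rail's 5.3°, within the 2° allowed.
- **Red block end:** contact showed as an 11.7 N stop. The wrist view gave a centre distance of 89 mm, against 90 mm.

**Checks that disagreed**
- The side and scene cameras read 78 and 87.5 mm for the red-block distance. Their red mask came out too large, probably because it merged with the module's red socket, so I relied on the wrist view and the force stop.
- The same two cameras still placed the module itself at y -122 to -124 mm along the rail, where -125 mm is ideal.

**Bystanders:** those in view looked unmoved, and I felt no unexpected contact forces. The finger hid the battery in the last picture, and I did not re-measure the bystanders' positions at the end.

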